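# Check the welding bench's emergency stop and restart the extractor

## Robot

A 7-joint arm with a two-finger parallel gripper is mounted at the origin on the work surface. World frame = base frame: x ahead of the robot, y to its left, z up, the work surface at z = 0. Lengths are in m, angles in rad, forces in N, time in s.
With the tool pointing down it reaches from about 0.425 to 0.925 m from the base axis. Payload 6.8 kg.
Tool frame: the origin (TCP) lies at the very end of the fingers, on their centre line; the grasp point (between the pads) lies r.pinch_z behind it (r.pinch_z is the distance from the TCP to the grasp point, in m); z points along the fingers, y is the line along which they close (so a half turn about z gives the same grasp; the last joint's range is limited). The gripper opens to 85 mm and grips with 20 to 120 N. Pads are 22 mm wide; open, the fingers measure 114 mm over their backs; the gripper's body (76 mm by 85 mm) begins 54 mm behind the grasp point. The pads swing forward as they close: fully open they stand 13 mm farther back than shut.
Start: joints at [1, 0.477, 0.022, 1.555, -0.011, 1.109, -0.083], TCP at [0.301, -0.604, 0.231] pointing down, gripper open.
Joint ranges: [-2.96, 2.96], [-0.34, 2.1], [-1.41, 1.46], [0.24, 2.44], [-1.37, 4.51], [0.17, 1.92], [-2.96, 2.96]. Speed limits (rad/s): [2.39, 2.39, 3.14, 3.14, 3.14, 3.14, 3.14].

## Interface

Orientations are given as a rotation vector (axis times angle).
In Python, from bench import status, grab_frame, camera_model, r gives the robot as it stands. The module is installed in compiled form; this text tells all that it offers.
- The arm moves only by the shell command python3 -m creep 'ROWS' [FORCE]. ROWS is text: rows parted by semicolons, each of 7 numbers parted by spaces: the turn, a rotation vector about the tool's x, y, z in rad, then the shift along the tool's x, y, z in mm, then the opening, from -1 (shut) to 1 (fully open). In form: rx ry rz tx ty tz fingers; .... A call has 1 to 10 rows; each row is the pose to reach, as a shift and turn from the pose commanded when the call began, along the tool's axes at that moment; what a row does not reach only later rows make up. A row lasts 1/8 s, in which the tool goes at most 62.5 mm and 10.7 degrees, less where a joint would pass 70% of its speed; a pose out of reach is approached as far as the arm can. A call with a gripper value outside its range is refused whole. The fingers move at their own pace and stop on an object; FORCE is the grip in N (left out, the last holds). Time passes only in rows, so rows that repeat a pose let the fingers close. It gives the time, the measured TCP pose, the force, the opening and the grip force at its end, in the units of the state.
- status.get_obs(): the state, without advancing time (a new reading comes with each control period).
- grab_frame(name): name is "scene" or "top" or "wrist"; returns (picture, depth): 400x640x3 uint8, red, green, blue; 400x640 float32, m along the optical axis (not along the pixel's ray), 0 where there is no reading.
- camera_model(name): a dict with "K" (3x3 intrinsics, pixels), "D" ([k1, k2, p1, p2, k3] as OpenCV has them; the pictures are not rectified), "rvec" (rotation vector, rad) and "tvec" (3), from world to camera coordinates, as OpenCV has them. Camera axes: x right, y down, z forward; pixel columns grow to the right and rows downward; lengths in m; the calibration is good to about 2 mm. A picture is of the moment at which its call begins: read the wrist's pose just before it. camera_model takes no time and is no camera call; for the wrist camera it gives the pose at the moment of the call.
- r.hand_in(): hands the job in; it is judged then, once.
The state is a dict: "clock": time; "joints": joint angles; "qvel": joint speeds; "tau": joint torques, N m; "tcp_pos": TCP position; "orientation": TCP orientation; "contact_force": force on the tool from outside, world axes, zero at the start; "moment": the same for the moment, N m; "grip_width": finger opening in m; "gripper_force": force on a finger pad.
Only numpy, scipy, OpenCV 4.12 (cv2) and the standard library are available. Lean on these libraries where they do the work, as an engineer would, in place of code of your own. Each camera call takes 0.05 s, during which the arm holds its last target. There are 200 camera calls.

## Task

Do the start-of-shift check on the welding bench's emergency stop: press its big mushroom button all the way in so that it latches, then twist the head clockwise until it lets go and springs back out. Then press the ON push button on the extractor's control box to start the extractor again. Work with the fingertips, pressing and pushing lightly, without gripping anything, and leave the lamp switch and the tools lying about as they are.

Things in the scene. Friction and masses are not known exactly. Their poses are not given: they have to be found in the camera images.
- stop_station: Emergency stop box bolted to the bench: square, 110 x 110 mm, grey with a yellow lid, lid top 68 mm above the bench; feet make it 146 mm long along its y at bench level; conduit stub at its +x side. Origin at the centre of its underside, z up. In the middle of the lid sits the mushroom button: collar (radius 27 mm, 8 mm high), stem (radius 13 mm) and head.
- stop_head (a point): Top centre of the mushroom head, moving with it: 112 mm above the bench when out. Red, 24 mm thick, three lobes like a hand knob, 68 mm across, lobe tops 3 mm lower than the centre. Each lobe ends in an upright round, radius 10.5 mm, centred 23.5 mm from the axis; core radius 22 mm. In its axes (z up, turning with the head) the lobes point to -x and to 60 degrees either side of +x.
- stop_push (a joint): How far the mushroom head is pressed in (m). 0 = out, 0.0115 = bottomed. Spring-loaded: 4 N at first, about 7 N at 0.0085 where the latch catches, 9 N at the bottom. Once caught and let go it stays in at about 0.0067.
- stop_turn (a joint): Turn of the mushroom head, clockwise seen from above (rad). 0 at rest, end stop at 1.0; a spring turns it back to 0 (0.04 N m at 0, 0.11 N m at 0.7, so about 5 N on a lobe). With the head latched in, a turn of 0.6 to 0.65 frees it and it springs out by itself. It does not turn anticlockwise.
- control_box: Extractor control box bolted to the bench: grey, 80 mm (its x) by 170 mm (its y), top 60 mm above the bench; conduit stub on its +x side. Origin at the centre of its underside, z up. On its lid: the ON push button at y +45 mm and the lamp switch at y -45 mm.
- on_button_top (a point): Top centre of the ON button: round black push button, 30 mm diameter, in a 46 mm aluminium collar 12 mm high; its top is 82 mm above the bench, 10 mm above the collar, when not pressed. Moves with the button.
- on_button (a joint): How far the ON button is pressed (m). 0 = out, 0.006 = fully in (about 6 N); it springs back when let go.
- lamp_switch (a joint): Turn of the lamp switch (rad), 0 as found: a black rotary knob with a raised bar, 32 mm diameter, 44 mm high over the lid. To be left alone.
- magnet: Welding magnet, red triangular frame about 75 x 62 mm, 16 mm thick, lying between the two boxes. Origin under its middle, at bench level. To be left alone.
- coupon: Steel pipe piece standing on end, 60 mm diameter, 45 mm high. Origin under its middle, at bench level. To be left alone.
- chipping_hammer: Chipping hammer lying flat, 245 mm long, 22 mm thick, head to its +x. Origin under its middle, at bench level. To be left alone.
- wire_brush: Wire brush lying bristles down, 260 mm long, 36 mm high, bristles at its +x end. Origin under its middle, at bench level. To be left alone.
- electrode_tin: Tin of electrodes standing, 68 mm diameter, 130 mm high. Origin under its middle, at bench level. To be left alone.
- f_clamp: F-clamp lying flat, 220 mm bar, 30 mm high. Origin under its middle, at bench level. To be left alone.
- angle_grinder: Angle grinder lying on the bench, about 350 mm long, up to 120 mm high at the disc. Origin under its middle, at bench level. To be left alone.
- spray_can: Blue spray can standing, 54 mm diameter, 170 mm high. Origin under its middle, at bench level. To be left alone.
Mind the look-alikes: they are no part of the job. Leave any pink look-alike of the stop_station alone.

How it is judged:
By the outcome, as a careful person would: the job done as asked, in the order asked, and still so for the second after the job is handed in, with the robot touching nothing.
It also fails if it takes over 64 s, if anything falls off the work surface, if the arm or the gripper's body presses on something with over 40 N, if the wrist force passes 120 N, or if a joint passes its speed limit or range.

## Working session

There is one attempt and no reset: what is moved stays moved. The work goes in short steps, Python scripts to look and compute and a shell command to move; the robot and the scene stay as the last step left them, time stands still between calls to the robot, and variables do not carry over. Pictures are saved under pics/ and viewed, at most 10 in all, crops included, and the job is handed in when it is done.

```bash
mkdir -p pics
cat > h.py <<'E'
import numpy as np, cv2
from scipy.spatial.transform import Rotation as R
from bench import status, grab_frame, camera_model, r
def pts(name):
    m=camera_model(name); im,d=grab_frame(name)
    K=np.array(m["K"],float);D=np.array(m["D"],float)
    v,u=np.mgrid[0:400,0:640]
    n=cv2.undistortPoints(np.stack([u,v],-1).reshape(-1,1,2).astype(np.float64),K,D).reshape(400,640,2)
    c=np.dstack([n*d[...,None],d]).astype(float)
    Rm=cv2.Rodrigues(np.array(m["rvec"],float))[0]
    w=(c-np.array(m["tvec"],float).ravel())@Rm
    w[d==0]=np.nan
    return im,w
E
python3 - <<'E'
from h import *
o=status.get_obs();print({k:np.round(v,3) for k,v in o.items()},r.pinch_z)
for n in("scene","top"):
    im,w=pts(n);np.save(f"pics/{n}.npy",w);cv2.imwrite(f"pics/{n}0.png",im[...,::-1])
E
```

```text
{'clock': np.float64(0.0), 'joints': array([ 1.   ,  0.478,  0.022,  1.556, -0.011,  1.109, -0.083]), 'qvel': array([ 0.003, -0.   , -0.001,  0.001,  0.   , -0.001,  0.   ]), 'tau': array([-1.0000e-03, -5.9644e+01,  1.6080e+00, -2.8120e+01,  1.2000e-02,
        9.0000e-03,  0.0000e+00]), 'tcp_pos': array([ 0.301, -0.603,  0.23 ]), 'orientation': array([-3.056e+00, -7.200e-01,  1.000e-03]), 'contact_force': array([-0.341,  0.229,  1.397]), 'moment': array([0.032, 0.025, 0.057]), 'gripper_force': np.float64(0.0), 'grip_width': np.float64(0.085)} 0.0187
```

View pics/top0.png

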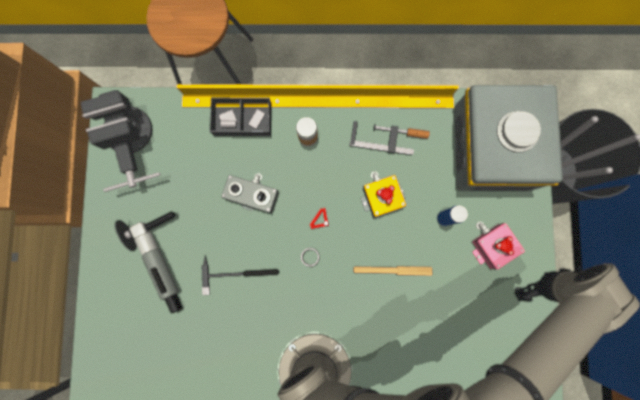

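View pics/scene0.png

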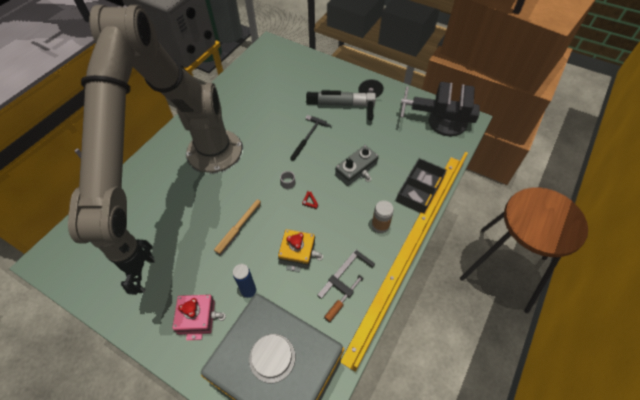

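The top view shows the yellow station at about (385,197), the pink look-alike at (499,246), and the control box at (250,193) with its stub at (258,178). That puts box +x up in the picture, so ON should be the left knob at about (235,188). Next: enlarged crops and positions.

Run:
```python
from h import *
w=np.load("pics/top.npy");im=cv2.imread("pics/top0.png")
a=cv2.resize(im[165:225,210:290],None,fx=5,fy=5,interpolation=3);b=cv2.resize(im[165:225,350:430],None,fx=5,fy=5,interpolation=3)
cv2.imwrite("pics/crop.png",np.hstack([a,b]))
hsv=cv2.cvtColor(im,cv2.COLOR_BGR2HSV)
sub=np.zeros((400,640),bool);sub[160:230,355:415]=1
z=w[...,2]
red=sub&((hsv[...,0]<8)|(hsv[...,0]>172))&(hsv[...,1]>150)&(z>.09)
print("head",red.sum(),np.nanmean(w[red],0),np.nanpercentile(z[red],[5,50,95]))
yl=sub&(hsv[...,0]>18)&(hsv[...,0]<35)&(hsv[...,1]>120)&(abs(z-.068)<.008)
P=w[yl];rc=cv2.minAreaRect((P[:,:2]*1000).astype(np.float32));print("lid",yl.sum(),rc,np.median(P[:,2]))
sub[:]=0;sub[165:220,215:285]=1
q=sub&(z>.045)&(z<.066);P=w[q];print("box",q.sum(),cv2.minAreaRect((P[:,:2]*1000).astype(np.float32)),np.median(P[:,2]))
for (u,v) in [(235,188),(264,196)]:
    s=np.zeros_like(sub);s[v-9:v+10,u-9:u+10]=1
    for lo,hi in((.068,.077),(.078,.09),(.09,.12)):
        t=s&(z>lo)&(z<hi);print((u,v),lo,t.sum(),np.nanmean(w[t],0) if t.any() else "")
```

```text
head 137 [ 0.56410231 -0.22348041  0.11002471] [0.10596618 0.11011594 0.11477615]
lid 848 ((565.6447143554688, -225.5360870361328), (109.59808349609375, 110.57113647460938), 18.976760864257812) 0.0683760699706633
box 938 ((571.1529541015625, 220.01211547851562), (171.6863250732422, 80.8960189819336), 73.46878814697266) 0.06022585259885743
(235, 188) 0.068 84 [0.58340955 0.26108813 0.07213939]
(235, 188) 0.078 63 [0.58380812 0.26210002 0.0826441 ]
(235, 188) 0.09 0 
(264, 196) 0.068 55 [0.55736201 0.17218325 0.07112021]
(264, 196) 0.078 7 [0.55374618 0.16936398 0.08154185]
(264, 196) 0.09 48 [0.55716791 0.17609793 0.1018248 ]
```

View pics/crop.png

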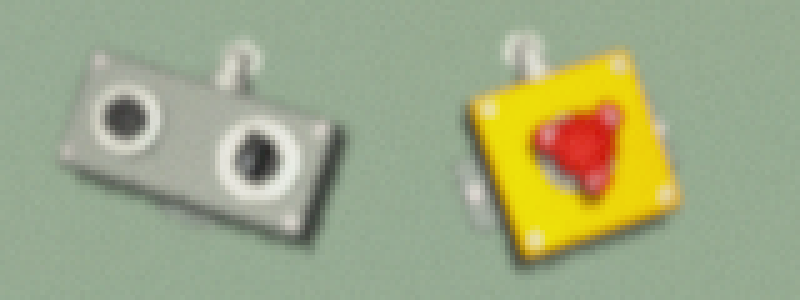

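The crop shows the ON button on the left (flat disc) and the lamp switch with its bar on the right. The mushroom lobes point at about 79°, -41° and 199°. Next I'll work out the moves.

```bash
cat >> h.py <<'E'
def row(*targets):
    "targets (x,y,z,yaw_deg of tool x), tool pointing down -> rows from the present pose"
    o=status.get_obs();R0=R.from_rotvec(o["orientation"]);p=o["tcp_pos"]
    x=R0.as_matrix()[:,0];print("now",np.round(p,4),"yaw",np.degrees(np.arctan2(x[1],x[0])).round(1),"F",np.round(o["contact_force"],1),"t",o["clock"])
    for X,Y,Z,a in targets:
        Rt=R.from_euler("z",a,degrees=True)*R.from_euler("x",180,degrees=True)
        print(np.round((R0.inv()*Rt).as_rotvec(),3),np.round(R0.inv().apply(np.array([X,Y,Z])-p)*1000,1))
E
python3 - <<'E'
from h import *
row((.565,-.225,.22,-11),(.565,-.225,.12,-11))
w=np.load("pics/top.npy");s=w[200:230,435:470];s=s[(s[...,2]>.15)];print("can",s.mean(0))
E
```

```text
now [ 0.3011 -0.6035  0.2304] yaw 26.5 F [-0.6  0.   0.4] t 0.1
[-0.002  0.001  0.655] [ 405.1 -220.9   10.7]
[-0.002  0.001  0.655] [ 405.2 -220.7  110.7]
can [ 0.49653775 -0.42995233  0.16843469]
```

```bash
python3 -m creep '0 0 0.1 50 -27 0 -1;0 0 0.2 100 -55 0 -1;0 0 0.3 152 -83 0 -1;0 0 0.4 203 -110 0 -1;0 0 0.5 253 -138 0 -1;0 0 0.6 304 -166 0 -1;0 0 0.65 355 -193 5 -1;0 0 0.655 405 -221 11 -1;0 0 0.655 405 -221 11 -1;0 0 0.655 405 -221 11 -1'
python3 - <<'E'
from h import *
im,w=pts("wrist");cv2.imwrite("pics/w1.png",im[...,::-1])
im,w2=pts("top");hsv=cv2.cvtColor(im,cv2.COLOR_RGB2HSV)
im,_=pts("wrist")
hsv=cv2.cvtColor(im,cv2.COLOR_RGB2HSV);z=w[...,2]
red=((hsv[...,0]<8)|(hsv[...,0]>172))&(hsv[...,1]>150)&(z>.095)&(z<.12)
P=w[red];print(len(P));
if len(P): print(cv2.minEnclosingCircle((P[:,:2]*1000).astype(np.float32)),P.mean(0),np.percentile(P[:,2],[5,50,95]))
row((.565,-.225,.12,-11))
E
```

```text
clock: 1.35
tcp_pos: [0.5646, -0.2257, 0.2198]
orientation: [3.127, -0.301, -0.002]
contact_force: [-0.7, -0.4, 0.2]
grip_width: -0.0
gripper_force: 0.0
2970
((568.34423828125, -224.708251953125), 32.77499008178711) [ 0.56957298 -0.22479927  0.10847358] [0.10435936 0.10874024 0.11132881]
now [ 0.5642 -0.2273  0.2203] yaw -11.2 F [ 0.4 -0.4 -0.2] t 1.5
[ 0.001  0.    -0.003] [  0.4  -2.5 100.3]
```

View pics/w1.png

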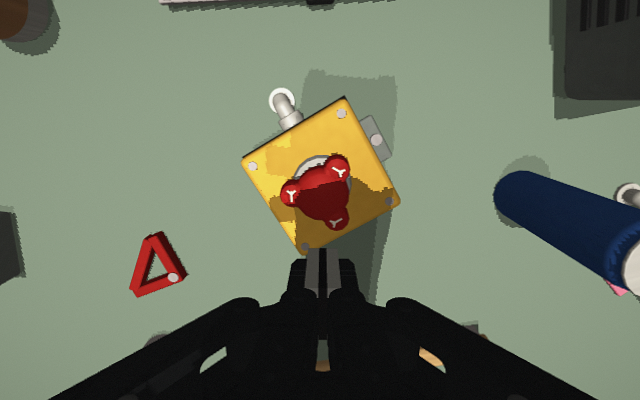

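Wrist view: the head centre is at about (322,195), and the lobe marks are at (292,194), (339,172) and (336,222). The shut fingertips are at (322,255).

Run:
```python
from h import *
im,w=pts("wrist")
L=[]
for u,v in [(292,194),(339,172),(336,222)]:
    p=np.nanmedian(w[v-2:v+3,u-2:u+3].reshape(-1,3),0);L.append(p);print(p.round(4))
c=np.mean(L,0);print("c",c.round(4))
for p in L: print(np.degrees(np.arctan2(*(p-c)[1::-1])).round(1),np.hypot(*(p-c)[:2]).round(4))
x,y=.566,-.225
row((x,y,.12,-11),(x,y,.110,-11),(x,y,.1005,-11))
```

```text
[ 0.5721 -0.2049  0.1088]
[ 0.5823 -0.2442  0.1085]
[ 0.5425 -0.2345  0.1088]
c [ 0.5656 -0.2279  0.1087]
74.3 0.0239
-44.3 0.0234
-163.9 0.0241
now [ 0.5643 -0.2271  0.2204] yaw -11.2 F [-0.8 -0.3 -0.1] t 1.55
[ 0.001  0.    -0.003] [  1.3  -2.5 100.4]
[ 0.001  0.    -0.003] [  1.3  -2.5 110.4]
[ 0.001  0.    -0.003] [  1.3  -2.5 119.9]
```

```bash
python3 -m creep '0 0 0 1 -1 50 -1;0 0 0 1 -1 90 -1;0 0 0 1 -1 102 -1;0 0 0 1 -1 107 -1;0 0 0 1 -1 111 -1;0 0 0 1 -1 114 -1;0 0 0 1 -1 117 -1;0 0 0 1 -1 119 -1;0 0 0 1 -1 120 -1;0 0 0 1 -1 120 -1'
```

```text
clock: 2.8
tcp_pos: [0.5672, -0.2253, 0.102]
orientation: [3.126, -0.302, 0.004]
contact_force: [-2.3, -0.2, 7.2]
grip_width: -0.0001
gripper_force: 3.5
```

```bash
python3 -m creep '0 0 0 0 0 1 -1;0 0 0 0 0 2 -1;0 0 0 0 0 3 -1;0 0 0 0 0 3 -1;0 0 0 0 0 3 -1'
```

```text
clock: 3.42
tcp_pos: [0.5675, -0.2254, 0.1002]
orientation: [3.126, -0.302, 0.005]
contact_force: [-3.7, 1.1, 13.6]
grip_width: 0.0
gripper_force: 7.2
```

```bash
python3 -m creep '0 0 0 0 0 -10 -1;0 0 0 0 0 -40 -1;0 0 0 0 0 -57 -1;0 0 0 0 0 -57 -1;0 0 0 0 0 -57 -1'
python3 - <<'E'
from h import *
im,w=pts("wrist");im2,w2=pts("top")
for n,a,b in(("w",im,w),("t",im2,w2)):
    hsv=cv2.cvtColor(a,cv2.COLOR_RGB2HSV);z=b[...,2]
    m=((hsv[...,0]<8)|(hsv[...,0]>172))&(hsv[...,1]>150)&(z>.085)&(z<.12)&(np.hypot(b[...,0]-.5655,b[...,1]+.2265)<.045)
    print(n,m.sum(),np.percentile(z[m],[5,50,95]).round(4) if m.any() else "")
cv2.imwrite("pics/w2.png",im[...,::-1])
c=np.array([.5655,-.2265]);a=np.radians(76.5);rr=np.array([np.cos(a),np.sin(a)]);t=np.array([-rr[1],rr[0]])
q=c+.035*rr+.030*t
row((*q,.15,-13.5),(*q,.086,-13.5))
E
```

```text
clock: 4.05
tcp_pos: [0.5658, -0.2244, 0.1535]
orientation: [-3.127, 0.301, 0.002]
contact_force: [0.0, -0.5, 0.0]
grip_width: 0.0001
gripper_force: 0.0
w 4786 [0.0945 0.1018 0.1045]
t 19 [0.1002 0.1035 0.1069]
now [ 0.5656 -0.2244  0.1531] yaw -11.0 F [-0.1 -0.9 -0.8] t 4.15
[-0.     0.002  0.043] [-28.1 -34.2   3.2]
[-0.     0.002  0.043] [-28.  -34.2  67.2]
```

View pics/w2.png

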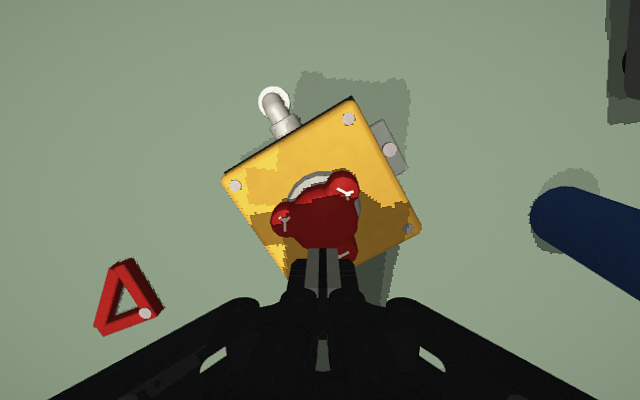

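The head is latched about 7 mm in. In the wrist view the left lobe is at (283,220), with the fingertips over the core at (322,255). Next I'll go down beside that lobe, on its anticlockwise side.

```bash
python3 -m creep '0 0 0.043 -28 -34 3 -1;0 0 0.043 -28 -34 3 -1;0 0 0.043 -28 -34 30 -1;0 0 0.043 -28 -34 55 -1;0 0 0.043 -28 -34 67 -1;0 0 0.043 -28 -34 67 -1'
python3 - <<'E'
from h import *
c=np.array([.5655,-.2265]);o=status.get_obs();d=o["tcp_pos"][:2]-c;al=np.degrees(np.arctan2(d[1],d[0]));rho=np.hypot(*d)
print(al,rho)
row(*[(c[0]+rho*np.cos(np.radians(al-k)),c[1]+rho*np.sin(np.radians(al-k)),.086,-13.5-k) for k in range(6,73,6)])
E
```

```text
clock: 4.9
tcp_pos: [0.5448, -0.186, 0.0864]
orientation: [-3.12, 0.369, 0.003]
contact_force: [0.4, 0.9, 0.3]
grip_width: -0.0
gripper_force: 0.0
117.07889050262735 0.04546534433141156
now [ 0.5448 -0.186   0.0864] yaw -13.5 F [0.4 0.9 0.3] t 4.9
[0.    0.002 0.105] [ 3.8 -2.9  0.4]
[0.    0.002 0.21 ] [ 7.8 -5.4  0.4]
[0.    0.002 0.315] [12.1 -7.4  0.4]
[0.    0.002 0.419] [16.6 -9.   0.4]
[0.001 0.002 0.524] [ 21.2 -10.2   0.4]
[0.001 0.002 0.629] [ 26.  -10.8   0.4]
[0.001 0.002 0.733] [ 30.7 -10.9   0.4]
[0.001 0.002 0.838] [ 35.5 -10.5   0.3]
[0.001 0.002 0.943] [40.1 -9.7  0.3]
[1.000e-03 2.000e-03 1.048e+00] [44.7 -8.3  0.3]
[1.000e-03 2.000e-03 1.152e+00] [49.1 -6.5  0.3]
[1.000e-03 2.000e-03 1.257e+00] [53.3 -4.2  0.3]
```

```bash
python3 -m creep '0 0 0.105 4 -3 0 -1;0 0 0.21 8 -5.5 0 -1;0 0 0.315 12 -7.5 0 -1;0 0 0.42 16.5 -9 0 -1;0 0 0.525 21 -10 0 -1;0 0 0.525 21 -10 0 -1'
python3 - <<'E'
from h import *
im,w=pts("wrist");cv2.imwrite("pics/w3.png",im[...,::-1])
c=np.array([.5655,-.2265]);o=status.get_obs();d=o["tcp_pos"][:2]-c;al=np.degrees(np.arctan2(d[1],d[0]));rho=np.hypot(*d)
print(al,rho)
x=R.from_rotvec(o["orientation"]).as_matrix()[:,0];yw=np.degrees(np.arctan2(x[1],x[0]))
row(*[(c[0]+rho*np.cos(np.radians(al-k)),c[1]+rho*np.sin(np.radians(al-k)),.086,yw-k) for k in range(6,43,6)])
E
```

```text
clock: 5.65
tcp_pos: [0.5687, -0.1805, 0.0881]
orientation: [-2.918, 1.163, -0.001]
contact_force: [-1.0, 2.2, 0.9]
grip_width: 0.0
gripper_force: 1.3
86.18291932389171 0.04611984447493018
now [ 0.5686 -0.1805  0.088 ] yaw -43.4 F [-1.2  2.4  2. ] t 5.7
[-0.001 -0.     0.105] [ 3.9 -2.9  2. ]
[-0.001 -0.     0.209] [ 8.  -5.3  2. ]
[-0.001 -0.     0.314] [12.4 -7.3  2. ]
[-0.001 -0.     0.419] [17.  -8.9  2. ]
[-0.001 -0.     0.524] [21.7 -9.9  2. ]
[-0.001 -0.     0.628] [ 26.5 -10.5   2. ]
[-0.001  0.     0.733] [ 31.3 -10.5   2. ]
```

View pics/w3.png

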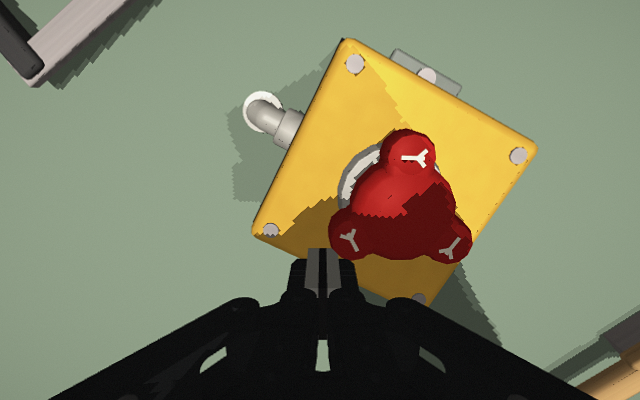

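The fingertips at (322,260) touch the lobe at (345,240) on its anticlockwise side. Next I'll turn on.

```bash
python3 -m creep '0 0 0.105 4 -3 1 -1;0 0 0.21 8 -5.5 1 -1;0 0 0.315 12.5 -7.5 1 -1;0 0 0.42 17 -9 1 -1;0 0 0.525 22 -10 1 -1;0 0 0.525 22 -10 1 -1'
python3 - <<'E'
from h import *
im,w=pts("wrist");cv2.imwrite("pics/w4.png",im[...,::-1])
b=w;hsv=cv2.cvtColor(im,cv2.COLOR_RGB2HSV);z=b[...,2]
m=((hsv[...,0]<8)|(hsv[...,0]>172))&(hsv[...,1]>150)&(z>.085)&(z<.12)&(np.hypot(b[...,0]-.5655,b[...,1]+.2265)<.045)
print(np.percentile(z[m],[5,50,95]).round(4))
c=np.array([.5655,-.2265]);o=status.get_obs();d=o["tcp_pos"][:2]-c;al=np.degrees(np.arctan2(d[1],d[0]));rho=np.hypot(*d)
print(al,rho)
x=R.from_rotvec(o["orientation"]).as_matrix()[:,0];yw=np.degrees(np.arctan2(x[1],x[0]))
row(*[(c[0]+rho*np.cos(np.radians(al-k)),c[1]+rho*np.sin(np.radians(al-k)),.087,yw-k) for k in range(6,31,6)])
E
```

```text
clock: 6.45
tcp_pos: [0.592, -0.1878, 0.0869]
orientation: [-2.517, 1.877, -0.001]
contact_force: [1.7, 6.1, 2.6]
grip_width: 0.0
gripper_force: 2.4
[0.0957 0.1027 0.1054]
55.609159045036755 0.046829484613398635
now [ 0.592  -0.1879  0.087 ] yaw -73.4 F [1.7 4.3 3.1] t 6.5
[-0.002  0.     0.105] [ 4.  -2.9 -0. ]
[-0.002  0.001  0.209] [ 8.2 -5.3 -0. ]
[-0.002  0.001  0.314] [12.7 -7.3 -0. ]
[-0.002  0.001  0.419] [17.4 -8.8 -0. ]
[-0.002  0.001  0.524] [22.1 -9.9 -0. ]
```

View pics/w4.png

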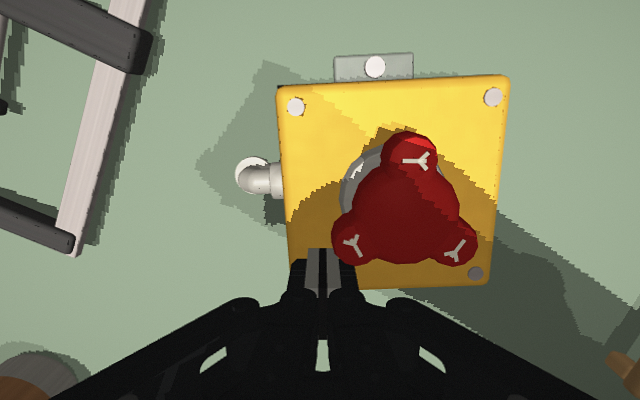

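The head is turning with the tool, about 28° so far, and is still latched.

```bash
python3 -m creep '0 0 0.07 2.7 -2 0 -1;0 0 0.14 5.4 -3.7 0 -1;0 0 0.21 8.2 -5.3 0 -1;0 0 0.265 10.5 -6.3 0 -1;0 0 0.265 10.5 -6.3 0 -1'
cat > zz.py <<'E'
from h import *
im,w=pts("wrist")
b=w;hsv=cv2.cvtColor(im,cv2.COLOR_RGB2HSV);z=b[...,2]
m=((hsv[...,0]<8)|(hsv[...,0]>172))&(hsv[...,1]>150)&(z>.085)&(z<.12)&(np.hypot(b[...,0]-.5655,b[...,1]+.2265)<.045)
print(np.percentile(z[m],[5,50,95]).round(4))
c=np.array([.5655,-.2265]);o=status.get_obs();d=o["tcp_pos"][:2]-c;al=np.degrees(np.arctan2(d[1],d[0]));rho=np.hypot(*d)
x=R.from_rotvec(o["orientation"]).as_matrix()[:,0];yw=np.degrees(np.arctan2(x[1],x[0]))
row(*[(c[0]+rho*np.cos(np.radians(al-k)),c[1]+rho*np.sin(np.radians(al-k)),.087,yw-k) for k in (8,-15,-30,-50)])
E
python3 zz.py
```

```text
clock: 7.12
tcp_pos: [0.6014, -0.1958, 0.0873]
orientation: [-2.247, 2.192, -0.002]
contact_force: [1.0, 6.6, 4.8]
grip_width: 0.0001
gripper_force: 3.4
[0.0982 0.1053 0.1079]
now [ 0.6014 -0.1958  0.0873] yaw -88.6 F [0.7 6.9 4.1] t 7.175
[-0.003  0.002  0.14 ] [ 5.4 -3.8  0.3]
[-0.003  0.001 -0.262] [-8.5  9.   0.3]
[-0.003  0.001 -0.524] [-14.3  19.8   0.3]
[-0.003  0.    -0.873] [-17.4  35.9   0.2]
```

The head has risen about 3 mm, so it's released and only held back by fingertip friction. Next I'll back the fingers off.

```bash
python3 -m creep '0 0 0.05 2 -1.3 0 -1;0 0 0.05 2 -1.3 0 -1;0 0 -0.13 -4.5 4 0 -1;0 0 -0.26 -8.5 9 0 -1;0 0 -0.4 -12 14 0 -1;0 0 -0.52 -14.5 20 0 -1;0 0 -0.52 -24 20 0 -1;0 0 -0.52 -35 18 0 -1;0 0 -0.52 -35 18 0 -1'
python3 zz.py
python3 - <<'E'
from h import *
im,w=pts("wrist");cv2.imwrite("pics/w5.png",im[...,::-1])
E
```

```text
clock: 8.3
tcp_pos: [0.5816, -0.1616, 0.0862]
orientation: [-2.735, 1.546, -0.0]
contact_force: [0.4, -0.0, 0.2]
grip_width: 0.0001
gripper_force: 0.0
[0.1027 0.1086 0.1112]
now [ 0.5815 -0.1624  0.0862] yaw -59.0 F [-1.2 -1.   0.8] t 8.35
[ 0.   -0.    0.14] [ 7.  -6.  -0.8]
[ 0.    -0.    -0.262] [-10.5  13.7  -0.8]
[ 0.    -0.    -0.524] [-17.1  29.6  -0.8]
[ 0.    -0.    -0.873] [-19.1  52.5  -0.8]
```

View pics/w5.png

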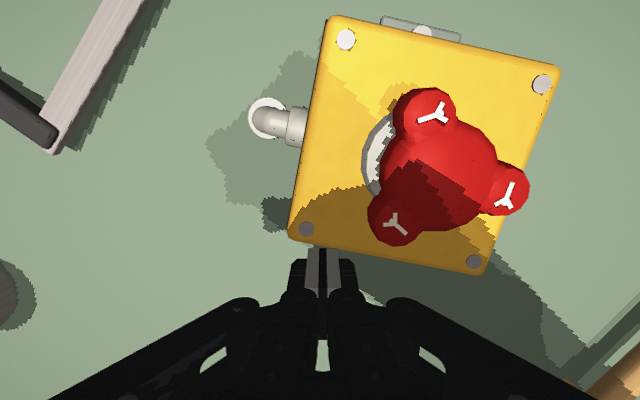

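The head is fully out again (same height as at the start) and turned back, and the fingers are clear. Next is the ON button.

```bash
python3 -c "
from h import *
row((.5815,-.162,.17,-59),(.5835,.2625,.17,-10),(.5835,.2625,.09,-10))"
```

```text
now [ 0.5813 -0.1629  0.0863] yaw -59.0 F [-0.7 -0.3  0.1] t 8.4
[ 0.    -0.001 -0.   ] [ -0.6  -0.6 -83.7]
[ 0.001 -0.    -0.856] [-363.5 -220.8  -84. ]
[ 0.001 -0.    -0.856] [-363.6 -220.8   -4. ]
```

```bash
python3 -m creep '0 0 0 -5 -3 -45 -1;0 0 0 -10 -6 -84 -1;0 0 -0.1 -60 -36 -84 -1;0 0 -0.25 -110 -67 -84 -1;0 0 -0.4 -162 -98 -84 -1;0 0 -0.55 -213 -129 -84 -1;0 0 -0.7 -263 -160 -84 -1;0 0 -0.85 -313 -190 -84 -1;0 0 -0.856 -363.5 -221 -84 -1;0 0 -0.856 -363.5 -221 -84 -1'
python3 - <<'E'
from h import *
im,w=pts("wrist");cv2.imwrite("pics/w6.png",im[...,::-1])
z=w[...,2];g=im.max(2)
m=(z>.077)&(z<.087)&(np.hypot(w[...,0]-.5835,w[...,1]-.2625)<.03)
P=w[m];print(len(P))
if len(P):print(P.mean(0),cv2.minEnclosingCircle((P[:,:2]*1000).astype(np.float32)))
row((.5835,.2625,.09,-10),(.5835,.2625,.075,-10))
E
```

```text
clock: 9.65
tcp_pos: [0.5822, 0.2695, 0.1701]
orientation: [-3.127, 0.26, 0.001]
contact_force: [-0.1, -0.7, -0.3]
grip_width: -0.0001
gripper_force: 0.0
1253
[0.58639195 0.26315375 0.08114649] ((585.4727783203125, 263.1944274902344), 14.877413749694824)
now [0.583  0.2653 0.1699] yaw -9.8 F [-0.5 -1.  -0. ] t 9.7
[-0.     0.     0.004] [ 1.   2.7 79.9]
[-0.     0.     0.004] [ 1.   2.7 94.9]
```

View pics/w6.png

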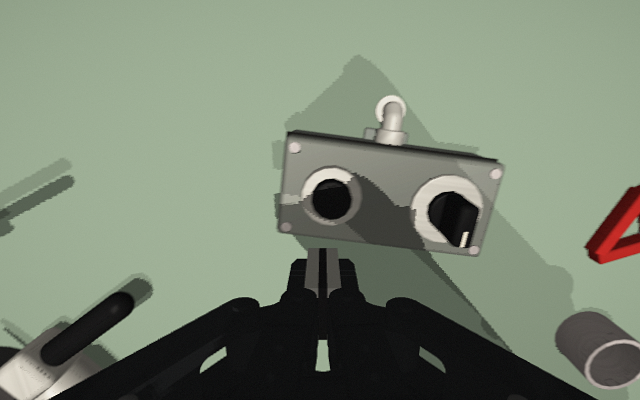

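The ON button is at (332,199) with the fingertips just short of it. The lamp switch is well off to the right at (450,215).

```bash
python3 -m creep '0 0 0 1 0 40 -1;0 0 0 1 0 75 -1;0 0 0 1 0 84 -1;0 0 0 1 0 88 -1;0 0 0 1 0 91 -1;0 0 0 1 0 93 -1;0 0 0 1 0 95 -1;0 0 0 1 0 96 -1;0 0 0 1 0 96 -1;0 0 0 1 0 96 -1'
```

```text
clock: 10.95
tcp_pos: [0.5857, 0.2623, 0.0761]
orientation: [-3.129, 0.274, -0.003]
contact_force: [-1.8, -4.3, 11.8]
grip_width: 0.0002
gripper_force: 5.6
```

```bash
python3 -m creep '0 0 0 0 0 -20 -1;0 0 0 0 0 -60 -1;0 0 0 0 0 -100 -1;0 0 0 0 0 -100 -1;0 0 0 0 0 -100 -1;0 0 0 0 0 -100 -1'
python3 - <<'E'
from h import *
im,w=pts("wrist");z=w[...,2]
m=(z>.07)&(z<.09)&(np.hypot(w[...,0]-.5855,w[...,1]-.2632)<.013);print("on",np.median(z[m]))
im,w=pts("top");z=w[...,2];w0=np.load("pics/top.npy")
m=np.hypot(w[...,0]-.5655,w[...,1]+.2265)<.02;print("head",np.median(z[m]),np.median(w0[...,2][m]))
a=im[90:310,100:470,::-1];cv2.imwrite("pics/end.png",cv2.resize(a,None,fx=2,fy=2,interpolation=3))
E
```

```text
clock: 11.7
tcp_pos: [0.5836, 0.2623, 0.1731]
orientation: [3.129, -0.273, -0.003]
contact_force: [-0.5, 0.4, -0.5]
grip_width: 0.0002
gripper_force: 0.0
on 0.08142602236886211
head 0.11027811225633626 0.11020691647609018
```

View pics/end.png

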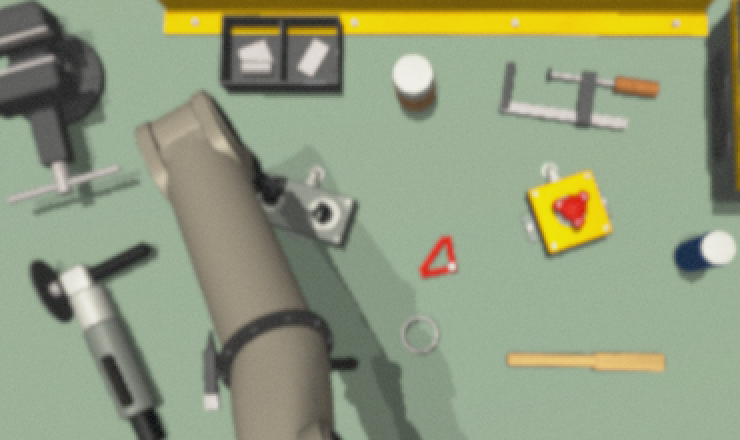

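The mushroom head at (571,210) is out and back at rest, the ON button is out, and nothing visible has been disturbed. Handing in.

```bash
python3 -c "
from bench import r
print(r.hand_in())"
```

```text
the job is handed in; nothing more can be done
None
```

The emergency stop was pressed until it latched and twisted clockwise until it sprang back out, then the ON button was pressed fully in; the lamp switch and every tool the last picture shows were left as found, and the job was handed in about 12 s into the 64 s limit.

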